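# Put the setting block back in its marked stall

### The job

The aluminium setting block with two dark grooves has been blown clean and sits in the dark steel cradle. Lift it out by its ends, stand it on the black rubber mat and let go, then take it again by its long sides and put it back in the stall whose label shows two bars, flat and fully down on the seat between the end walls. Do not drop it, and leave the other block, the brush and the can where they are.

Things in the scene. Friction and masses are not known exactly. Their poses are not given: they have to be found in the camera images.
- block_two: plain aluminium setting block, 64 long (own x) x 40 wide (own y) x 36 high, about 0.25 kg, with TWO dark grooves (6 wide, flush marks) across its top. Origin: centre of its underside; z up. It starts upright in the cradle, where only its two 64-apart ends are free to grip. A half turn about z makes no difference
- cradle: fixed dark steel blow-off cradle: a floor 10 high, 56 long (x) x 62 wide (y), with two upright cheeks along the block's long sides, 44 long (x), 8 thick, 46 apart, tops 54 above the table (8 above the block's top). The block's long axis lies along the cradle's x, its ends open. Origin: under its centre, at table height
- mat: fixed black rubber mat, 160 (x) x 140 (y) x 3 thick, flat on the table. Origin: centre of its underside, so its top is 3 above
- rack_board: fixed wooden board 170 (x) x 310 (y) x 10 thick on the table, carrying three alike grey stalls in any order side by side, 100 apart along y. Each has a flat white label 42 (x) x 50 (y) beyond its +x end wall, 8 above the seat, centred 62 from the seat's centre, with one, two or three dark bars. Origin: centre of its underside
- stall_two_seat (a point): seat centre of the stall whose label shows TWO bars, the block's place. Seat level, 16 above the table; block's long axis goes along the stall's x, either way round. End walls 30 wide, 6 thick, 70 apart (x) rise 48 above the seat; side curbs 60 long, 5 thick, 46 apart (y) rise 6. So the block can be set in only when held by its long sides, fingertips above the curbs
- stall_one_seat (a point): grey storage stall whose white label shows ONE bar; same build as the two-bar stall. The point is the centre of its seat; axes as for stall_two_seat. It holds block_one
- stall_three_seat (a point): grey storage stall whose white label shows THREE bars; same build as the two-bar stall. The point is the centre of its seat; axes as for stall_two_seat. It is empty and is to stay so
- block_one: plain aluminium setting block, 64 long (own x) x 40 wide (own y) x 36 high, about 0.25 kg, with ONE groove across its top, already in its stall. Origin: centre of its underside. Leave alone
- brush: loose hand brush, 180 long, lying on the table along its own x on the far side of the work. Leave alone
- can: loose closed can, 66 across, 110 high, standing on the table beyond the work. Origin: centre of its underside. Leave alone
Things that resemble listed ones, but are neither listed nor needed, are in the scene too. What is shaped like the block_two but purple is not meant.

How it is judged:
By the outcome, as a careful person would: the job done as asked, in the order asked, and still so for the second after the job is handed in, with the robot touching nothing.
It also fails if it takes over 59 s, if anything falls off the work surface, if the arm or the gripper's body presses on something with over 40 N, if the wrist force passes 120 N, or if a joint passes its speed limit or range.

### The arm

A 6-joint arm with a two-finger parallel gripper is mounted at the origin on the work surface. World frame = base frame: x ahead of the robot, y to its left, z up, the work surface at z = 0. Lengths are in mm, angles in rad, forces in N, time in s.
With the tool pointing down it reaches from about 400 to 925 mm from the base axis. Payload 12.5 kg.
Tool frame: the origin (TCP) lies midway between the tips of the shut fingers; the grasp point (between the pads) lies 19 mm behind it; z points along the fingers, y is the line along which they close (so a half turn about z gives the same grasp; the last joint's range is limited). The gripper opens to 95 mm and grips with 3 to 60 N. Pads are 20 mm wide; open, the fingers measure 119 mm over their backs; the gripper's body (75 mm by 180 mm) begins 59 mm behind the grasp point.
Start: joints at [1.129, 0.491, 1.559, -0, 1.092, -0.106], TCP at [205.937, 590.116, 214.661] pointing down, gripper open.
Joint ranges: [-3.1, 3.1], [-0.84, 2.19], [0.05, 2.79], [-1.13, 4.28], [0.06, 2.93], [-2.69, 2.69]. Speed limits (rad/s): [2.22, 2.22, 2.79, 3.14, 3.14, 3.14].

### API

Orientations are given as [roll, pitch, yaw] about the fixed x, y, z axes, in that order (R = Rz(yaw) Ry(pitch) Rx(roll)).
In Python, from cell import env gives the robot as it stands.
- The arm moves only by the shell command python3 -m inch 'ROWS'. ROWS is JSON, a list of rows, each a list of 7 numbers: the turn, a rotation vector about the tool's x, y, z in rad, then the shift along the tool's x, y, z in cm, then the closure, from -1 (fully open) to 1 (shut). A call has 1 to 20 rows; each row shifts and turns the commanded pose from where the row before left it, along the tool's axes as they then stand; what a row does not reach is not made up. A row lasts 1/8 s, in which the tool goes at most 62.5 mm and 10.7 degrees, less where a joint would pass 70% of its speed; a pose out of reach is approached as far as the arm can. A call with a gripper value outside its range is refused whole. The fingers move at their own pace and stop on an object; the grip force is fixed at half the most. Time passes only in rows, so rows that do not move let the fingers close. It gives the time, the measured TCP pose, the force, the opening and the grip force at its end, in the units of the state.
- env.state(): the state, without advancing time (a new reading comes with each control period).
- env.read_camera(name): name is "side" or "top" or "wrist"; returns a dict with "img" (480x640x3 uint8, red, green, blue), "depth" (480x640 float32, mm along the optical axis (not along the pixel's ray), 0 where there is no reading), "fx", "fy", "cx", "cy" (pixels), "D" ([k1, k2, p1, p2, k3] as OpenCV has them; the pictures are not rectified), "position" and "orientation" of the camera in the world. Camera axes: x right, y down, z forward; pixel columns grow to the right and rows downward; lengths in mm; the calibration is good to about 2 mm. A picture is of the moment at which its call begins.
- env.job_done(): hands the job in; it is judged then, once.
Trained networks look in a picture, given as the dict that the camera call returned (one of the last four; its "shot" number tells which), for a name from the list of things; names that differ only in an ending like _2 or _b are one class to them, and where a whole thing is asked for, a point or a joint stands for the part that bears it (a point fixed in the world has none). Each returns a list of dicts, best first, with "score" (0 to 1); they miss things now and then, are a little off and sometimes report something else, mostly with a low value. They report only what shows in the picture. A call takes as long as a camera call. They do not tell look-alikes from the thing itself.
- env.find_in(picture, target): "centre" ([x, y, z] in mm, in the coordinates of the camera as it stood for that picture, good to about 4 mm: the middle of the surface that is visible of it).
- env.trace(picture, target): "mask" (480x640 bool, what is visible of it).
The state is a dict: "t": time; "joints": joint angles; "qvel": joint speeds; "tau": joint torques, N m; "eef_pos": TCP position; "tcp_rot": TCP orientation; "ft_force": force on the tool from outside, world axes, zero at the start; "moment": the same for the moment, N m; "opening": opening from 0.0 (shut) to 1.0 (fully open); "grip_force": force on a finger pad.
Only numpy, scipy, OpenCV 4.12 (cv2) and the standard library are available. Lean on these libraries where they do the work, as an engineer would, in place of code of your own. Each camera call takes 0.05 s, during which the arm holds its last target. There are 200 camera calls.

## Working session

There is one attempt and no reset: what is moved stays moved. The work goes in short steps, Python scripts to look and compute and a shell command to move; the robot and the scene stay as the last step left them, time stands still between calls to the robot, and variables do not carry over. Pictures are saved under pics/ and viewed, at most 10 in all, crops included, and the job is handed in when it is done.

```bash
ls; mkdir -p pics
cat > h.py <<'E'
import numpy as np, cv2
from cell import env
from scipy.spatial.transform import Rotation as R
def rot(o):
    o=np.array(o,float)
    return o if o.shape==(3,3) else R.from_euler('xyz',o).as_matrix()
def world(p,c): return rot(p['orientation'])@np.array(c)+np.array(p['position'])
def K(p): return np.array([[p['fx'],0,p['cx']],[0,p['fy'],p['cy']],[0,0,1.]])
def cloud(p,mask=None):
    d=p['depth']; m=d>0
    if mask is not None: m&=mask
    v,u=np.nonzero(m)
    n=cv2.undistortPoints(np.stack([u,v],1).astype(np.float32)[:,None],K(p),np.array(p['D']))[:,0]
    z=d[v,u]; c=np.c_[n*z[:,None],z]
    return c@rot(p['orientation']).T+np.array(p['position']),u,v
def pix(p,w):
    r=rot(p['orientation']); c=(np.atleast_2d(w)-np.array(p['position']))@r
    return cv2.projectPoints(c,np.zeros(3),np.zeros(3),K(p),np.array(p['D']))[0][:,0]
def rect(pts):
    (c,s,a)=cv2.minAreaRect(pts[:,:2].astype(np.float32)); return np.round(c,1),np.round(s,1),round(a,1)
E
python3 - <<'E'
from h import *
s=env.state(); print({k:np.round(v,3) for k,v in s.items()})
ims=[]
for n in ['top','side']:
    p=env.read_camera(n); ims.append(p['img']); print(n,p['position'],np.round(p['orientation'],3),p['fx'],p['D'])
    for t in ['block_two','cradle','mat','rack_board','stall_two_seat','brush','can']:
        for r in env.find_in(p,t)[:4]:
            w=world(p,r['centre']); print(t,round(r['score'],2),np.round(w,0),np.round(pix(p,w)[0]))
    cv2.imwrite(f'pics/{n}1.png',p['img'][:,:,::-1])
E
```

```text
pics
{'t': np.float64(0.0), 'joints': array([ 1.129,  0.492,  1.559,  0.   ,  1.092, -0.106]), 'qvel': array([-0.   ,  0.001, -0.   ,  0.001, -0.001,  0.002]), 'tau': array([-1.0000e-03, -6.1264e+01, -2.5818e+01,  6.9000e-02,  4.8000e-02,
       -0.0000e+00]), 'eef_pos': array([205.807, 589.888, 214.054]), 'tcp_rot': array([-3.14 , -0.   ,  2.806]), 'ft_force': array([0.731, 0.167, 0.213]), 'moment': array([-0.058,  0.052,  0.027]), 'grip_force': np.float64(0.0), 'opening': np.float64(0.998)}
top [ 476.01552394   74.72794194 1346.07038277] [-3.039  0.013 -1.587] 588.125163481767 [-0.08576112  0.          0.          0.          0.        ]
block_two 0.95 [636. 427.  34.] [175. 219.]
block_two 0.91 [648. 318.  38.] [222. 213.]
block_two 0.76 [535. 385.  47.] [192. 263.]
block_two 0.55 [525. -26.  16.] [376. 266.]
mat 0.6 [541. 183.   5.] [284. 260.]
rack_board 0.6 [ 540. -113.   10.] [414. 258.]
stall_two_seat 0.9 [ 544. -220.   15.] [461. 256.]
brush 0.78 [758. -49.  22.] [384. 163.]
can 0.7 [765. 204. 112.] [269. 153.]
side [ 531.11504047 -818.58822881  636.49370011] [-2.158e+00 -2.000e-03 -1.240e-01] 554.7968707224513 [0.05047455 0.         0.         0.         0.        ]
block_two 0.78 [647. 306.  31.] [315. 192.]
block_two 0.71 [644. 412.  39.] [309. 169.]
block_two 0.5 [553. 386.  44.] [272. 174.]
cradle 0.82 [535. 356.  33.] [265. 184.]
cradle 0.31 [ 553. -232.   17.] [291. 374.]
mat 0.56 [544. 172.   5.] [273. 236.]
rack_board 0.71 [ 537. -177.   10.] [279. 352.]
rack_board 0.15 [533. 356.  33.] [264. 184.]
stall_two_seat 0.79 [ 551. -229.   17.] [289. 372.]
brush 0.57 [762. -58.  19.] [400. 290.]
can 0.74 [776. 185.  70.] [382. 199.]
```

```bash
python3 - <<'E'
import cv2
a=cv2.imread('pics/top1.png')
b=cv2.resize(a[170:310,140:300],None,fx=3.5,fy=3.5,interpolation=cv2.INTER_CUBIC)
cv2.imwrite('pics/crop1.png',b)
E
python3 - <<'E'
from h import *
p=env.read_camera('top')
P,u,v=cloud(p)
for nm,(x0,x1,y0,y1,z0,z1) in dict(blk=(490,585,345,425,42,50),cheek=(490,585,330,440,51,60),wallsstall=(440,640,-300,50,56,75),board=(430,660,-320,80,5,13),mat=(430,660,80,300,1,5)).items():
    m=(P[:,0]>x0)&(P[:,0]<x1)&(P[:,1]>y0)&(P[:,1]<y1)&(P[:,2]>z0)&(P[:,2]<z1)
    if m.sum()>5: print(nm,m.sum(),rect(P[m]),P[m].mean(0).round(1))
E
```

```text
blk 490 (array([532.9, 387.5]), array([59.3, 63.6]), 70.9) [533.8 389.5  46.1]
cheek 155 (array([533.5, 388.3]), array([62.3, 59.8]), 72.9) [535.5 387.2  54.2]
wallsstall 289 (array([ 518.9, -125.4]), array([ 82.4, 229.7]), 4.9) [ 520.2 -126.1   62.7]
board 5492 (array([ 545., -120.]), array([228.3, 399.1]), 0.2) [ 537.9 -120.7    9.5]
mat 3983 (array([545., 190.]), array([219.9, 229.9]), 90.0) [543.2 187.6   2.8]
```

View pics/top1.png

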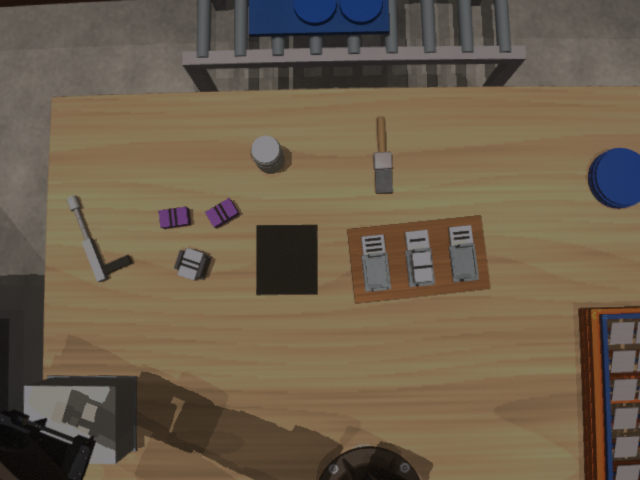

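View pics/crop1.png

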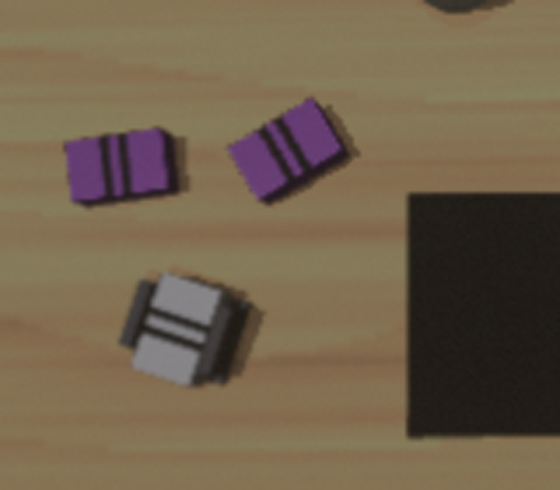

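The top picture shows the purple look-alikes at (174,218) and (222,213), and the aluminium two-groove block at (192,263) in the dark cradle. The crop confirms that the one in the cradle is aluminium with two grooves, so it is block_two. Its long axis is at a yaw of about -18°. The mat is at (287,260). The stalls are at columns 374, 420 and 462. I'll move over the block for a close look, and enlarge the labels.

```bash
python3 -m inch '[[0,0,0,-4.7,-1.04,0,-1],[0,0,0,-4.7,-1.04,0,-1],[0,0,0,-4.7,-1.04,0,-1],[0,0,0,-4.7,-1.04,0,-1],[0,0,0,-4.7,-1.04,0,-1],[0,0,0,-4.7,-1.04,0,-1],[0,0,0,-4.7,-1.04,0,-1],[0,0,0,-4.7,-1.04,0,-1],[0,0,0.172,0,0,0,-1],[0,0,0.172,0,0,0,-1],[0,0,0.172,0,0,0,-1],[0,0,0.172,0,0,0,-1],[0,0,0.172,0,0,0,-1],[0,0,0.172,0,0,0,-1],[0,0,0.172,0,0,0,-1],[0,0,0.172,0,0,0,-1],[0,0,0.172,0,0,0,-1],[0,0,0,0,0,0,-1]]'
python3 - <<'E'
from h import *
a=cv2.imread('pics/top1.png')[205:310,340:500]
p=env.read_camera('wrist'); cv2.imwrite('pics/w1.png',p['img'][:,:,::-1])
b=cv2.resize(a,None,fx=4,fy=4,interpolation=cv2.INTER_CUBIC); cv2.imwrite('pics/lab.png',b)
print(p['position'],np.round(p['orientation'],3)); s=env.state(); print(s['eef_pos'],s['tcp_rot'],s['t'])
for r in env.trace(p,'block_two')[:3]:
    P,u,v=cloud(p,r['mask']); print(r['score'],len(P),P.mean(0).round(1))
    z=np.median(P[:,2]); Q=P[abs(P[:,2]-z)<3]; print(rect(Q),round(z,1))
P,u,v=cloud(p); m=(abs(P[:,2]-54)<3); print('cheek',m.sum(),rect(P[m]) if m.sum()>9 else '')
E
```

```text
t: 3.1
eef_pos: [533.5, 387.7, 214.6]
tcp_rot: [3.142, -0.0, 1.259]
ft_force: [-0.2, 0.6, 1.0]
opening: 0.999
grip_force: 0.0
[553.27333297 450.37206709 385.00536249] [ 2.902 -0.    -0.312]
[533.51661838 387.64410976 214.64029707] [-3.14158853e+00 -2.67242780e-05  1.26162789e+00] 3.15
0.82 3555 [641.3 432.4  33.6]
(array([643.4, 432.2]), array([40.3, 64.5]), 7.0) 36.2
0.71 3005 [537.  391.4  45.9]
(array([536.8, 390.1]), array([40.4, 63.9]), 70.9) 46.2
0.66 2951 [650.2 326.7  33.1]
(array([652.1, 322.7]), array([40. , 65.1]), 30.6) 36.2
cheek 971 (array([413., 448.]), array([ 66. , 325.6]), 64.8)
```

View pics/lab.png

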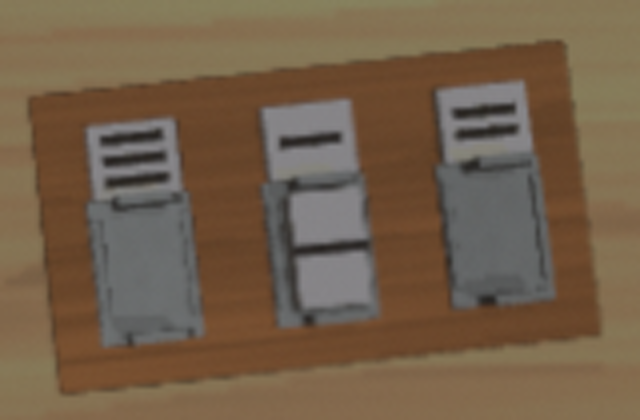

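View pics/w1.png

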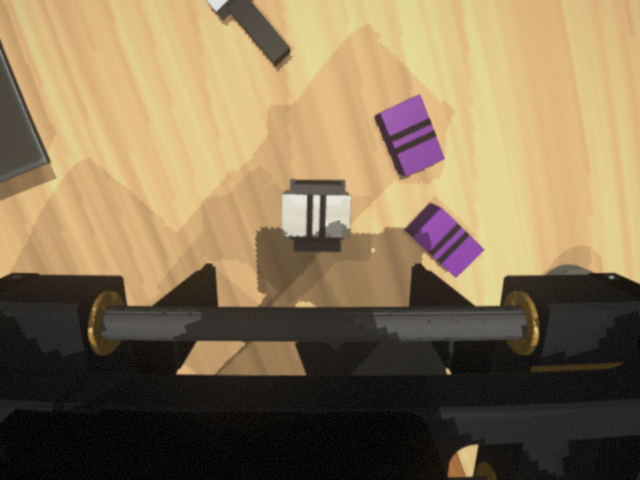

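The stall at the right, crop (497,230) or top image (461,256), carries two bars. The left stall has three and the middle one has one bar and holds block_one. In the wrist view the block is at (317,215), lying across the finger line. I'll align, go lower and check again.

```bash
python3 -m inch '[[0,0,0.024,0.3,0.2,3,-1],[0,0,0,0,0,3,-1],[0,0,0,0,0,3,-1],[0,0,0,0,0,1,-1],[0,0,0,0,0,0,-1]]'
cat >> h.py <<'E'
def seeblk(c='wrist',t='block_two',near=None):
    p=env.read_camera(c); 
    for r in env.trace(p,t)[:4]:
        P,u,v=cloud(p,r['mask']); z=np.median(P[:,2])
        if near is not None and np.linalg.norm(P[:,:2].mean(0)-near)>50: continue
        print(c,round(r['score'],2),rect(P[abs(P[:,2]-z)<3]),'z',round(z,1),len(P))
    return p
def goal(x,y,z,yaw):
    s=env.state(); q=rot(s['tcp_rot']); d=q.T@(np.array([x,y,z])-s['eef_pos'])
    rv=R.from_matrix(q.T@rot([np.pi,0,yaw])).as_rotvec(); print('turn',rv.round(3),'shift cm',(d/10).round(2),'at',np.round(s['eef_pos'],1),np.round(s['tcp_rot'],3),'t',s['t'])
E
python3 - <<'E'
from h import *
seeblk('wrist',near=[535,389]); p=seeblk('top',near=[535,389]); goal(536.5,390,14,1.237)
E
```

```text
t: 3.82
eef_pos: [536.4, 390.0, 114.7]
tcp_rot: [-3.141, 0.0, 1.235]
ft_force: [-0.1, -0.5, -0.5]
opening: 0.993
grip_force: 0.0
wrist 0.92 (array([536.7, 390.3]), array([40.4, 64.1]), 70.9) z 46.2 5661
top 0.59 (array([542.7, 381.6]), array([28. , 39.2]), 68.8) z 46.3 178
turn [ 0.001 -0.002 -0.003] shift cm [-0.04 -0.03 10.19] at [536.8 390.2 115.9] [ 3.140e+00 -2.000e-03  1.234e+00] t 4.025
```

```bash
python3 -m inch '[[0,0,0,0,0,3,-1],[0,0,0,0,0,3,-1],[0,0,0,0,0,2.5,-1],[0,0,0,0,0,1.6,-1],[0,0,0,0,0,0,-1],[0,0,0,0,0,0,1],[0,0,0,0,0,0,1],[0,0,0,0,0,0,1],[0,0,0,0,0,0,1],[0,0,0,0,0,0,1],[0,0,0,0,0,0,1],[0,0,0,0,0,0,1],[0,0,0,0,0,0,1]]'
```

```text
t: 5.65
eef_pos: [536.5, 390.0, 14.1]
tcp_rot: [3.141, -0.001, 1.234]
ft_force: [-0.8, -0.7, 5.9]
opening: 0.674
grip_force: 30.0
```

```bash
python3 -m inch '[[0,0,0,0,0,-1,1],[0,0,0,0,0,-2,1],[0,0,0,0,0,-3,1],[0,0,0,0,0,-3,1],[0,0,0,0,0,-3,1],[0,0,0,0,0,0,1]]'
python3 - <<'E'
from h import *
p=env.read_camera('top')
for t in ['mat','rack_board','stall_two_seat']:
    for r in env.trace(p,t)[:3]:
        P,u,v=cloud(p,r['mask']); z=np.median(P[:,2]); print(t,round(r['score'],2),rect(P[abs(P[:,2]-z)<4]),round(z,1),len(P))
goal(543,182,140,1.237+0.4)
E
```

```text
t: 6.4
eef_pos: [537.2, 390.5, 136.7]
tcp_rot: [3.138, -0.004, 1.234]
ft_force: [-0.8, -0.3, -3.5]
opening: 0.675
grip_force: 30.0
mat 0.67 (array([542., 178.]), array([141.8, 160.6]), 89.1) 3.1 4309
rack_board 0.84 (array([ 538.6, -123.9]), array([170.7, 311. ]), 5.2) 10.1 5980
stall_two_seat 0.61 (array([ 549.4, -221.5]), array([123.5,  58.5]), 6.0) 19.3 1375
turn [-0.002  0.001 -0.403] shift cm [-19.35   7.54  -0.74] at [535.8 389.6 132.4] [-3.140e+00  1.000e-03  1.234e+00] t 6.6
```

```bash
python3 -m inch '[[0,0,0,-2,0.8,0,1],[0,0,0,-3.4,1.3,0,1],[0,0,0,-3.8,1.4,0,1],[0,0,0,-3.8,1.4,0,1],[0,0,0,-3.4,1.4,0,1],[0,0,0,-2.4,0.9,0,1],[0,0,0,-1,0.4,0,1],[0,0,-0.11,0,0,0,1],[0,0,-0.11,0,0,0,1],[0,0,-0.11,0,0,0,1],[0,0,-0.1,0,0,0,1],[0,0,0,0,0,0,1],[0,0,0,0,0,0,1]]'
python3 - <<'E'
from h import *
s=seeblk('side',near=[542,178]); goal(542,178,7.5,1.664)
E
```

```text
t: 8.22
eef_pos: [542.5, 178.0, 133.5]
tcp_rot: [-3.141, -0.0, 1.662]
ft_force: [0.3, 0.8, -3.1]
opening: 0.673
grip_force: 30.0
side 0.65 (array([544.7, 158.2]), array([64.3,  8.6]), 6.5) z 156.9 836
turn [-0.    -0.    -0.001] shift cm [ 1.00e-02 -5.00e-02  1.26e+01] at [542.5 178.  133.5] [-3.141 -0.     1.663] t 8.325
```

```bash
python3 -m inch '[[0,0,0,0,0,2,1],[0,0,0,0,0,3.5,1],[0,0,0,0,0,3.5,1],[0,0,0,0,0,2,1],[0,0,0,0,0,1,1],[0,0,0,0,0,0.3,1],[0,0,0,0,0,0.15,1],[0,0,0,0,0,0.15,1],[0,0,0,0,0,0.05,1],[0,0,0,0,0,0,1],[0,0,0,0,0,0,1]]'
```

```text
t: 9.7
eef_pos: [542.7, 177.9, 7.3]
tcp_rot: [3.141, -0.0, 1.664]
ft_force: [0.2, 0.1, -3.0]
opening: 0.674
grip_force: 30.0
```

```bash
python3 -m inch '[[0,0,0,0,0,0.05,1],[0,0,0,0,0,0,1],[0,0,0,0,0,0,1]]'
```

```text
t: 10.07
eef_pos: [542.7, 177.9, 7.1]
tcp_rot: [3.141, -0.0, 1.664]
ft_force: [-2.5, -1.1, 6.3]
opening: 0.673
grip_force: 30.0
```

```bash
python3 -m inch '[[0,0,0,0,0,0.05,1],[0,0,0,0,0,0,1],[0,0,0,0,0,0,1]]'
```

```text
t: 10.45
eef_pos: [542.7, 177.9, 7.0]
tcp_rot: [3.141, -0.0, 1.664]
ft_force: [-4.1, -0.7, 12.8]
opening: 0.672
grip_force: 30.0
```

Contact with the mat is made (12.8 N), so I'll release, rise and turn 90° for the side grip.

```bash
python3 -m inch '[[0,0,0,0,0,0,-1],[0,0,0,0,0,0,-1],[0,0,0,0,0,0,-1],[0,0,0,0,0,0,-1],[0,0,0,0,0,-2,-1],[0,0,0,0,0,-3,-1],[0,0,0,0,0,-3.5,-1],[0,0,0,0,0,-2,-1],[0,0,0.175,0,0,0,-1],[0,0,0.175,0,0,0,-1],[0,0,0.175,0,0,0,-1],[0,0,0.175,0,0,0,-1],[0,0,0.175,0,0,0,-1],[0,0,0.175,0,0,0,-1],[0,0,0.175,0,0,0,-1],[0,0,0.175,0,0,0,-1],[0,0,0.171,0,0,0,-1],[0,0,0,0,0,0,-1],[0,0,0,0,0,0,-1]]'
python3 - <<'E'
from h import *
p=seeblk('wrist'); goal(542,178,14,.093); cv2.imwrite('pics/w2.png',p['img'][:,:,::-1])
E
```

```text
t: 12.82
eef_pos: [542.6, 177.9, 111.1]
tcp_rot: [-3.142, 0.0, 0.097]
ft_force: [0.2, 1.1, -0.9]
opening: 0.999
grip_force: 0.0
wrist 0.98 (array([652.2, 321.8]), array([41.1, 64.6]), 30.5) z 36.0 8687
wrist 0.92 (array([644.5, 401.9]), array([16.6, 42.7]), 75.5) z 15.3 1780
wrist 0.69 (array([542.3, 177.8]), array([64.5, 40. ]), 5.4) z 39.2 5540
turn [-0.    -0.     0.002] shift cm [-0.06 -0.01  9.71] at [542.6 177.9 111.1] [-3.142 -0.     0.095] t 12.925
```

View pics/w2.png

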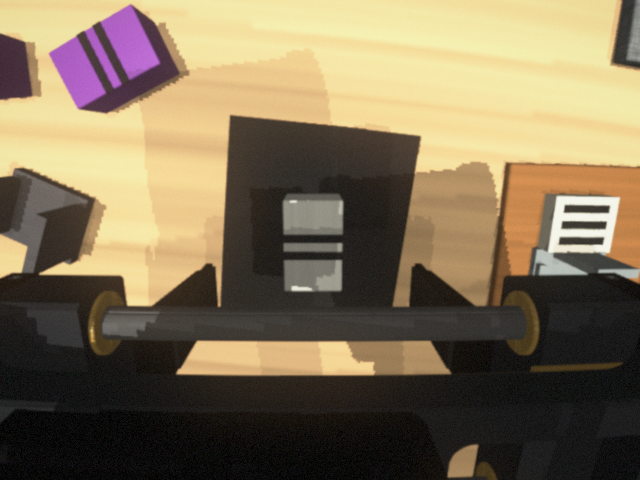

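The block stands upright on the mat at (313,243) and its top measures 39, which fits. Now the side grip, with the tips about 10.5 above its underside.

```bash
python3 -m inch '[[0,0,0,0,0,3,-1],[0,0,0,0,0,3,-1],[0,0,0,0,0,2.5,-1],[0,0,0,0,0,1.25,-1],[0,0,0,0,0,0,-1],[0,0,0,0,0,0,1],[0,0,0,0,0,0,1],[0,0,0,0,0,0,1],[0,0,0,0,0,0,1],[0,0,0,0,0,0,1],[0,0,0,0,0,0,1],[0,0,0,0,0,0,1],[0,0,0,0,0,0,1],[0,0,0,0,0,0,1],[0,0,0,0,0,0,1]]'
```

```text
t: 14.8
eef_pos: [542.6, 177.9, 13.7]
tcp_rot: [-3.141, -0.0, 0.093]
ft_force: [-0.9, 0.2, 0.8]
opening: 0.414
grip_force: 30.0
```

```bash
python3 -m inch '[[0,0,0,0,0,-1,1],[0,0,0,0,0,-2.5,1],[0,0,0,0,0,-3.5,1],[0,0,0,0,0,-3.5,1],[0,0,0,0,0,-2.5,1],[0,0,0,-0.8,2,0,1],[0,0,0,-0.8,4,0,1],[0,0,0,-0.8,4.5,0,1],[0,0,0,-0.8,5,0,1],[0,0,0,-0.8,5,0,1],[0,0,0,-0.8,5,0,1],[0,0,0,-0.8,4.5,0,1],[0,0,0,-0.8,4,0,1],[0,0,0,-0.8,3,0,1],[0,0,0,-0.7,2,0,1],[0,0,0,0,0,0,1],[0,0,0,0,0,0,1]]'
cat > st.py <<'E'
from h import *
import sys
s=env.state(); T=np.array(s['eef_pos'])
p=env.read_camera('wrist'); cv2.imwrite(f'pics/{sys.argv[1]}.png',p['img'][:,:,::-1])
P,u,v=cloud(p)
B=(P[:,0]>460)&(P[:,0]<680)&(P[:,1]>-285)&(P[:,1]<-170)
for n,a,b in [('walltop',61,67),('seat',14.5,17.5),('curb',20,23.4),('label',23.5,26)]:
    m=B&(P[:,2]>a)&(P[:,2]<b)
    if m.sum()>20: 
        Q=P[m]; print(n,m.sum(),rect(Q),Q.mean(0).round(1), np.median(Q[:,2]).round(1))
np.save('P.npy',np.c_[P[B],u[B],v[B]])
for r in env.find_in(p,'stall_two_seat')[:2]: print(r['score'],world(p,r['centre']).round(1))
for r in env.trace(p,'block_two')[:3]:
    Q,_,_=cloud(p,r['mask']); print('blk',round(r['score'],2),Q.mean(0).round(1),len(Q))
goal(551,-222,T[2],.093)
E
python3 st.py w3
```

```text
t: 16.92
eef_pos: [499.3, -217.4, 143.0]
tcp_rot: [-3.141, 0.001, 0.092]
ft_force: [-0.0, -0.8, -3.5]
opening: 0.419
grip_force: 30.0
walltop 403 (array([ 567.5, -221.1]), array([ 5.2, 29. ]), 5.4) [ 567.5 -221.1   64.3] 64.4
seat 4171 (array([ 539.8, -224.1]), array([61.3, 58.1]), 5.1) [ 539.3 -223.8   16.2] 16.2
curb 1142 (array([ 556.9, -222.9]), array([112.8,  55.8]), 4.7) [ 551.1 -224.4   22.4] 22.5
label 3377 (array([ 557.9, -222. ]), array([109.8,  54.9]), 5.4) [ 591.7 -219.2   24.5] 24.5
0.57 [ 564.6 -216.4   22.6]
blk 0.74 [ 507.6 -217.   166.6] 11074
turn [-0.     0.     0.001] shift cm [5.03 0.97 0.04] at [ 500.  -217.   143.4] [-3.141  0.     0.094] t 17.075
```

View pics/w3.png

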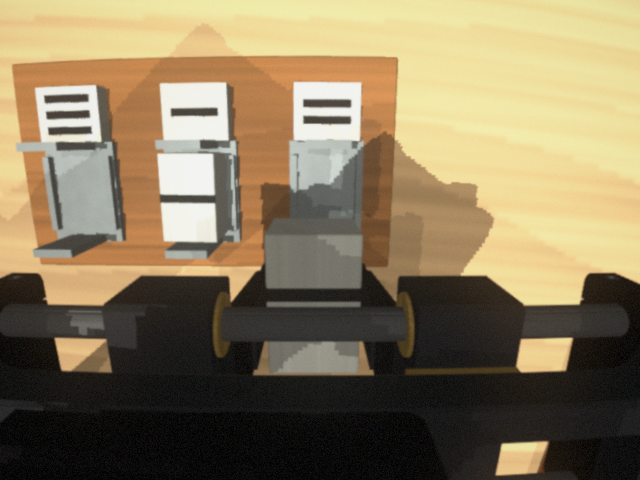

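The picture shows the two-bar label at (327,110), its empty stall at (325,180) and the held block at (313,290). Far wall and label both put the seat at about (530,-224.8), seat z 16.2, yaw 5.3°. I'll go above it.

```bash
python3 -m inch '[[0,0,0,1,0.35,1,1],[0,0,0,1,0.35,2,1],[0,0,0,0.96,0.34,1.5,1],[0,0,0,0,0,0.7,1],[0,0,0,0,0,0,1],[0,0,0,0,0,0,1]]'
sed -i "s/^goal.*//" st.py
cat >> st.py <<'E'
goal(530.1,-224.8,T[2],.093)
m=(P[:,2]>T[2]+20)&(P[:,2]<T[2]+30)&(abs(P[:,0]-T[0])<50)&(abs(P[:,1]-T[1])<21)
print('blktop',rect(P[m]),np.percentile(P[m],[0,1,5,50,95,99,100],axis=0).round(1))
E
python3 st.py w4
```

```text
t: 17.82
eef_pos: [530.5, -225.4, 92.1]
tcp_rot: [3.141, -0.0, 0.093]
ft_force: [-0.1, 0.1, -3.0]
opening: 0.422
grip_force: 30.0
walltop 645 (array([ 567.8, -221.3]), array([ 6.4, 29.8]), 4.9) [ 568.1 -221.5   64.2] 64.3
seat 1361 (array([ 560.3, -222.2]), array([21.6, 58.2]), 4.8) [ 558.1 -222.    16.2] 16.2
curb 656 (array([ 580. , -219.4]), array([65.9, 55.9]), 7.0) [ 578.4 -219.2   22.7] 22.9
label 4731 (array([ 580.1, -219.6]), array([64.5, 52.5]), 5.3) [ 591.8 -219.4   24.5] 24.5
0.97 [ 583.2 -216.9   26.1]
blk 0.56 [ 538.7 -225.1  115.8] 11077
turn [ 0.    -0.001 -0.   ] shift cm [-0.04 -0.07  0.01] at [ 530.6 -225.4   92.2] [ 3.141e+00 -1.000e-03  9.300e-02] t 17.975
blktop (array([ 530.2, -226.4]), array([64.8, 42.2]), 5.0) [[ 496.5 -246.4  112.1]
 [ 498.9 -245.4  114. ]
 [ 501.6 -243.   116.5]
 [ 541.2 -225.2  117.7]
 [ 560.9 -207.3  118.7]
 [ 562.9 -205.2  119.3]
 [ 564.  -204.4  122. ]]
```

View pics/w4.png

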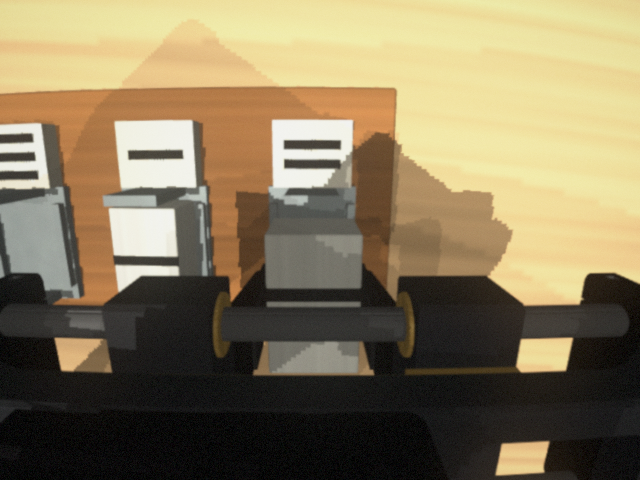

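The picture shows the block at (313,265) squarely behind the two-bar label, with the far wall at (313,190). The block-to-wall gap is about 2.5–3, as it should be. I'll lower it.

```bash
python3 -m inch '[[0,0,0,-0.03,-0.06,0.8,1],[0,0,0,0,0,1.2,1],[0,0,0,0,0,1.2,1],[0,0,0,0,0,1.2,1],[0,0,0,0,0,1,1],[0,0,0,0,0,0.5,1],[0,0,0,0,0,0.3,1],[0,0,0,0,0,0.1,1],[0,0,0,0,0,0.1,1],[0,0,0,0,0,0,1],[0,0,0,0,0,0,1]]'
```

```text
t: 19.35
eef_pos: [530.3, -224.8, 27.8]
tcp_rot: [3.141, -0.0, 0.093]
ft_force: [0.8, 0.8, -2.7]
opening: 0.419
grip_force: 30.0
```

```bash
python3 -m inch '[[0,0,0,0,0,0.05,1],[0,0,0,0,0,0.03,1],[0,0,0,0,0,0,1],[0,0,0,0,0,0,1]]'
```

```text
t: 19.85
eef_pos: [530.2, -224.7, 26.8]
tcp_rot: [-3.142, -0.0, 0.093]
ft_force: [0.7, -0.7, -2.8]
opening: 0.419
grip_force: 30.0
```

```bash
python3 -m inch '[[0,0,0,0,0,0.05,1],[0,0,0,0,0,0,1],[0,0,0,0,0,0,1]]'
```

```text
t: 20.23
eef_pos: [530.2, -224.8, 26.6]
tcp_rot: [3.141, -0.0, 0.093]
ft_force: [-1.5, 1.3, 4.8]
opening: 0.418
grip_force: 30.0
```

Contact at the seat height, with the underside at about 16. I'll release and rise.

```bash
python3 -m inch '[[0,0,0,0,0,0.04,1],[0,0,0,0,0,0,1],[0,0,0,0,0,0,-1],[0,0,0,0,0,0,-1],[0,0,0,0,0,0,-1],[0,0,0,0,0,0,-1],[0,0,0,0,0,0,-1],[0,0,0,0,0,-1,-1],[0,0,0,0,0,-3,-1],[0,0,0,0,0,-4,-1],[0,0,0,0,0,-4,-1],[0,0,0,-2,0,-2,-1],[0,0,0,-2,0,0,-1],[0,0,0,0,0,0,-1],[0,0,0,0,0,0,-1]]'
python3 - <<'E'
from h import *
p=seeblk('wrist'); P,u,v=cloud(p)
m=(abs(P[:,0]-530)<33)&(abs(P[:,1]+225)<22)&(P[:,2]>48)&(P[:,2]<56)
A=np.c_[P[m][:,:2]-[530,-225],np.ones(m.sum())]; print('plane',np.linalg.lstsq(A,P[m][:,2],rcond=None)[0].round(4))
seeblk('top',near=[530,-225]); cv2.imwrite('pics/w5.png',p['img'][:,:,::-1])
E
```

```text
t: 22.1
eef_pos: [490.9, -228.6, 166.2]
tcp_rot: [3.141, -0.001, 0.093]
ft_force: [-0.3, -0.5, 1.0]
opening: 0.999
grip_force: 0.0
wrist 0.66 (array([ 529.7, -225.3]), array([63.8, 40. ]), 5.4) z 52.3 4361
plane [ 3.50000e-03 -7.00000e-04  5.23047e+01]
top 0.78 (array([ 540.3, -223.9]), array([38.1, 41.9]), 4.8) z 51.8 346
```

View pics/w5.png

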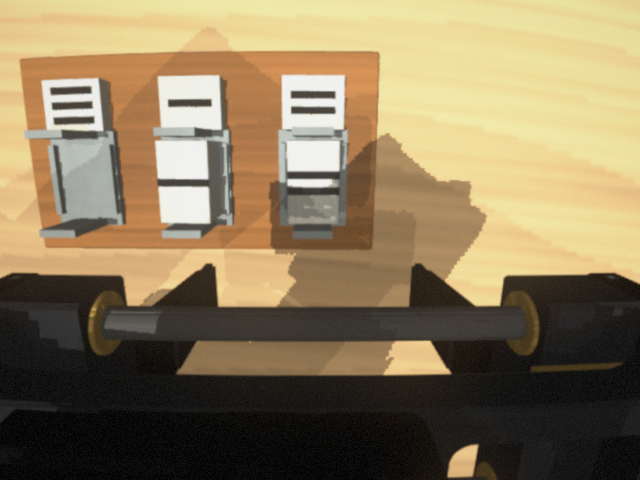

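The block sits at (313,180) in the two-bar stall between its walls. Its top measures 52.3 (expected 52) and is level to 0.2°, and the gripper is clear.

```bash
python3 -c "
from cell import env
print(env.job_done())"
```

```text
the job is handed in; nothing more can be done
None
```

Block_two was lifted out of the cradle by its ends, stood on the mat and released, then regripped by its long sides and set flat on the seat of the two-bar stall; the job was handed in at about 22 s, and no verdict was returned.

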